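# Push the row of spacer blocks home and drop the keeper

### The arm

A 6-joint arm with a two-finger parallel gripper is mounted at the origin on a cart in front of the work surface, level with it; the furniture and walls round the work are solid. World frame = base frame: x ahead of the robot, y to its left, z up, the work surface at z = 0. Lengths are in mm, angles in rad, forces in N, time in s.
With the tool pointing down it reaches from about 325 to 900 mm from the base axis. Payload 6.1 kg.
Tool frame: the origin (TCP) lies between the finger pads; the fingertips stand 17 mm ahead of it and the grasp point (between the pads) lies 2 mm behind it; z points along the fingers, y is the line along which they close (so a half turn about z gives the same grasp; the last joint's range is limited). The gripper opens to 87 mm and grips with 3 to 60 N. Pads are 19 mm wide; open, the fingers measure 117 mm over their backs; the gripper's body (75 mm by 190 mm) begins 51 mm behind the grasp point.
Start: joints at [-1.235, 0.22, 1.526, -0, 1.395, -0.126], TCP at [278.467, -559.528, 239.538] pointing down, gripper open.
Joint ranges: [-2.98, 2.98], [-0.91, 2.08], [0.09, 2.57], [-1.24, 4.39], [0.2, 2.65], [-2.68, 2.68]. Speed limits (rad/s): [2.57, 2.57, 3.01, 3.14, 3.14, 3.14].

### API

Orientations are given as a unit quaternion [w, x, y, z].
In Python, from rig import env, eyes gives the robot as it stands. The module is installed in compiled form; this text tells all that it offers.
- The arm moves only by the shell command python3 -m handwheel 'ROWS'. ROWS is JSON, a list of rows, each an object with "rotation": the turn, a rotation vector about the world's x, y, z in degrees, a list of three; "linear": the shift along the world's x, y, z in cm, a list of three; "jaw": the opening, from 0 (shut) to 1 (fully open). A call has exactly 10 rows; each row is the pose to reach, as a shift and turn from the pose commanded when the call began; what a row does not reach only later rows make up. A row lasts 1/8 s, in which the tool goes at most 62.5 mm and 10.7 degrees, less where a joint would pass 70% of its speed; a pose out of reach is approached as far as the arm can. A call with a gripper value outside its range is refused whole. The fingers move at their own pace and stop on an object; the grip force is fixed at half the most. Time passes only in rows, so rows that repeat a pose let the fingers close, or fill a call up. It gives the time, the measured TCP pose, the force, the opening and the grip force at its end, in the units of the state.
- env.sense(): the state, without advancing time (a new reading comes with each control period).
- eyes.snapshot(name): name is "scene" or "top" or "wrist"; returns a dict with "img" (420x560x3 uint8, red, green, blue), "fx", "fy", "cx", "cy" (pixels), "xyz" and "rotation" of the camera in the world; the wrist camera has in their place "T_tool_cam" (4x4, takes a point from camera to tool coordinates, whose origin is the TCP and whose axes are the flange's). Camera axes: x right, y up, looking along -z (the intrinsics and any distortion apply to the point x, -y, -z); pixel columns grow to the right and rows downward; lengths in mm; the calibration is good to about 2 mm. A picture is of the moment at which its call begins: read the wrist's pose just before it. There is no depth.
- env.finish_job(): hands the job in; it is judged then, once.
The state is a dict: "time": time; "joints": joint angles; "dq": joint speeds; "joint_efforts": joint torques, N m; "eef_pos": TCP position; "ee_rot": TCP orientation; "force": force on the tool from outside, world axes, zero at the start; "wrist_torque": the same for the moment, N m; "width": finger opening in mm; "finger_force": force on a finger pad.
Only numpy, scipy, OpenCV 4.12 (cv2) and the standard library are available. Lean on these libraries where they do the work, as an engineer would, in place of code of your own. Each camera call takes 0.05 s, during which the arm holds its last target. There are 200 camera calls.

### The job

Five bored wooden spacer blocks stand touching in the channel of the holding jig, short of its end stop. With the fingertips, push the whole row along as one train, from its last block, until the first block is fully home against the end stop; then push the hinged keeper bar over until it lies flat across the channel behind the last block, so that the row is locked in. Only push: pick nothing up, do not let the row come apart or tip, and leave the tools and other things lying round the jig where they are.

Things in the scene. Friction and masses are not known exactly. Their poses are not given: they have to be found in the camera images.
- jig: Holding jig fixed to the bench: plywood base 92 x 326 x 12 mm with a straight channel along its length, closed by an end stop at +y, open at -y. Origin: underside of the base, on the channel's centre line, 165 mm from the open end, 161 mm from the other. y: along the channel towards the end stop; x: across it, to the hinge side away from the robot; z up.
- stop_face (a point): Centre of the face of the end stop (dark wood, 58 mm wide, 42 mm above the bench at its top) that the first block must meet; 29 mm above the bench, at y = +139.7 mm in the jig. Axes as the jig.
- channel_floor (a point): Point on the channel's floor, 12 mm above the bench, midway under the place of the lowered keeper (y = -43 mm in the jig). Axes as the jig. Two aluminium strips 10 mm wide, their tops 24 mm above the bench, guide the blocks along the whole channel; 38 mm apart inside.
- block_1: Wooden spacer block with a bored hole, 34 mm along the channel, 36 mm across, 34 mm high (top 46 mm above the bench), 40 to 85 g; number 1 of the row of five touching blocks counted from the end stop (the leading one). Origin: centre of its underside. With the row home its origin is at y = 122.7 mm in the jig. The row starts 55 to 95 mm short of the stop.
- block_2: Wooden spacer block with a bored hole, 34 mm along the channel, 36 mm across, 34 mm high (top 46 mm above the bench), 40 to 85 g; number 2 of the row of five touching blocks counted from the end stop. Origin: centre of its underside. With the row home its origin is at y = 88.7 mm in the jig. The row starts 55 to 95 mm short of the stop.
- block_3: Wooden spacer block with a bored hole, 34 mm along the channel, 36 mm across, 34 mm high (top 46 mm above the bench), 40 to 85 g; number 3 of the row of five touching blocks counted from the end stop. Origin: centre of its underside. With the row home its origin is at y = 54.7 mm in the jig. The row starts 55 to 95 mm short of the stop.
- block_4: Wooden spacer block with a bored hole, 34 mm along the channel, 36 mm across, 34 mm high (top 46 mm above the bench), 40 to 85 g; number 4 of the row of five touching blocks counted from the end stop. Origin: centre of its underside. With the row home its origin is at y = 20.7 mm in the jig. The row starts 55 to 95 mm short of the stop.
- block_5: Wooden spacer block with a bored hole, 34 mm along the channel, 36 mm across, 34 mm high (top 46 mm above the bench), 40 to 85 g; number 5 of the row of five touching blocks counted from the end stop (the last one, nearest the open end). Origin: centre of its underside. With the row home its origin is at y = -13.3 mm in the jig. The row starts 55 to 95 mm short of the stop.
- keeper (a joint): Hinge angle of the keeper, a flat steel bar 18 mm wide, 10 mm thick, reaching 77 mm from its hinge pin. 0 = down level across the channel (top 37 mm, underside 27 mm above the bench; it stops there by itself); 1.57 = upright; starts at 2.0 to 2.2, leaning back away from the robot. The hinge is stiff (0.07 N m): the bar stays where it is left and must be pushed all the way down.
- keeper_hinge (a point): Axis of the keeper's hinge pin, parallel to the channel, 32 mm above the bench, 36 mm from the channel's centre line on the far side from the robot, at y = -43 mm in the jig. Down, the bar's stop-side edge is about 4 mm behind the last block of a row that is home; with the row farther back the bar lands on a block.
- keeper_end (a point): Tip of the keeper bar's free rounded end, 77 mm from the hinge pin, mid thickness. Down, it reaches almost to the near edge of the jig's base (41 mm from the channel's centre line).
- keeper_pad (a point): Ribbed thumb pad on the bar's upper face (upper when down), 66 mm from the hinge pin; down, it lies 30 mm from the channel's centre line on the robot's side, clear of the blocks.
- pencil: Flat red carpenter's pencil, 182 x 29 x 8 mm, on the bench on the robot's side of the jig. Origin: underside centre. Leave alone.
- bolt: Hex bolt with nut, 83 mm long, 18 mm high, on the bench on the robot's side of the jig. Origin: underside centre. Leave alone.
- scrap_offcut: Dark brown wood offcut 40 x 53 x 30 mm, lying past the open end of the jig; not part of the row. Origin: underside centre. Leave alone.
- glue_bottle: Standing glue bottle, 59 x 64 mm, 155 mm high, beyond the jig near the end stop. Origin: underside centre. Leave alone.
- screwdriver: Yellow screwdriver, 169 x 63 x 28 mm, lying behind the jig, beside the hinge side. Origin: underside centre. Leave alone.
- tape_measure: Yellow tape measure, 77 x 83 x 35 mm, on the right of the bench. Origin: underside centre. Leave alone.
- pliers: Red pliers, 118 x 177 x 12 mm, lying at the left of the bench. Origin: underside centre. Leave alone.

How it is judged:
By the outcome, as a careful person would: the job done as asked, in the order asked, and still so for the second after the job is handed in, with the robot touching nothing.
It also fails if it takes over 48 s, if anything falls off the work surface, if the arm or the gripper's body presses on something with over 40 N, if the wrist force passes 120 N, or if a joint passes its speed limit or range.

## Working session

There is one attempt and no reset: what is moved stays moved. The work goes in short steps, Python scripts to look and compute and a shell command to move; the robot and the scene stay as the last step left them, time stands still between calls to the robot, and variables do not carry over. Pictures are saved under pics/ and viewed, at most 10 in all, crops included, and the job is handed in when it is done.

```bash
mkdir -p pics
cat > h.py <<'E'
import numpy as np,cv2,pickle
from rig import env,eyes
def snap(n,f):
    s=eyes.snapshot(n); cv2.imwrite('pics/'+f+'.png',cv2.cvtColor(s['img'],cv2.COLOR_RGB2BGR)); pickle.dump(s,open(f+'.pkl','wb')); return s
def ray(s,u,v,z):
    R=np.array(s['rotation']); R=R if R.shape==(3,3) else None
    d=R@np.array([(u-s['cx'])/s['fx'],-(v-s['cy'])/s['fy'],-1]); p=np.array(s['xyz']); return p+d*(z-p[2])/d[2]
def proj(s,P):
    q=np.array(s['rotation']).T@(np.array(P,float)-s['xyz']); return s['cx']-s['fx']*q[0]/q[2], s['cy']+s['fy']*q[1]/q[2]
E
python3 - <<'E'
from h import *
for n in('scene','top'):
    s=snap(n,n+'0'); print({k:v for k,v in s.items() if k!='img'})
print(env.sense())
a=cv2.imread('pics/top0.png');b=cv2.imread('pics/scene0.png')
E
```

```text
{'fx': 492.6569764590136, 'fy': 492.6569764590136, 'cx': 280.90064370878673, 'cy': 209.73618066397057, 'xyz': array([-21.29166335, 709.79405573, 827.58462091]), 'rotation': array([-0.28861709, -0.13238232,  0.38298198,  0.86746752])}
{'fx': 458.19698738765123, 'fy': 458.19698738765123, 'cx': 277.7982218168469, 'cy': 206.68607123175767, 'xyz': array([ 444.27657563,   -3.9058948 , 1228.37595541]), 'rotation': array([ 0.71539122,  0.02171543, -0.0126589 , -0.69827186])}
{'time': 0.1, 'joints': array([-1.23509419e+00,  2.21158475e-01,  1.52752678e+00,  2.55300420e-05,
        1.39470395e+00, -1.26158020e-01]), 'dq': array([-0.00041679, -0.00124843, -0.00459295,  0.00058484, -0.00121726,
       -0.00096856]), 'joint_efforts': array([ 1.79743889e-03, -4.95944238e+01, -3.88519585e+01,  7.02508399e-02,
        5.15060476e-02, -4.11860754e-05]), 'eef_pos': array([ 278.2995761 , -559.01184274,  238.52376468]), 'ee_rot': array([-8.94663954e-04,  9.73454059e-01,  2.28880729e-01, -8.14453896e-05]), 'force': array([-0.185569  ,  0.06535964,  0.07508527]), 'wrist_torque': array([-0.01235409, -0.02642329,  0.01206517]), 'finger_force': 0.0, 'width': 86.91858864896858}
```

View pics/top0.png

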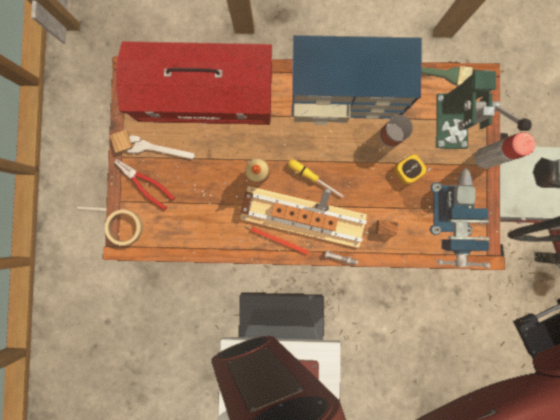

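View pics/scene0.png

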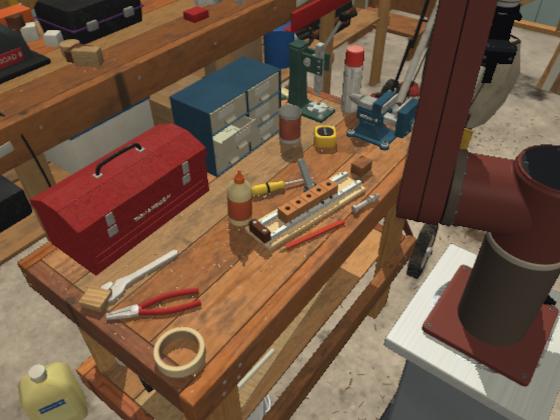

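The top view shows the jig from about (245,205) (end stop, left) to (365,230) (open end), with the keeper near (323,200). I'll enlarge both views.

```bash
sed -i "s/R=np.array(s\['rotation'\]); R=R if.*/R=rot(s)/; s/np.array(s\['rotation'\]).T@/rot(s).T@/" h.py
cat >> h.py <<'E'
from scipy.spatial.transform import Rotation as Ro
def rot(s): return Ro.from_quat(np.roll(s['rotation'],-1)).as_matrix()
E
python3 - <<'E'
from h import *
a=cv2.imread('pics/top0.png')[170:270,235:405]
cv2.imwrite('pics/c1.png',cv2.resize(a,None,fx=4.7,fy=4.7,interpolation=cv2.INTER_CUBIC))
b=cv2.imread('pics/scene0.png')[140:260,220:390]
cv2.imwrite('pics/c2.png',cv2.resize(b,None,fx=4.7,fy=4.7,interpolation=cv2.INTER_CUBIC))
E
```

```text
(no output)
```

View pics/c1.png

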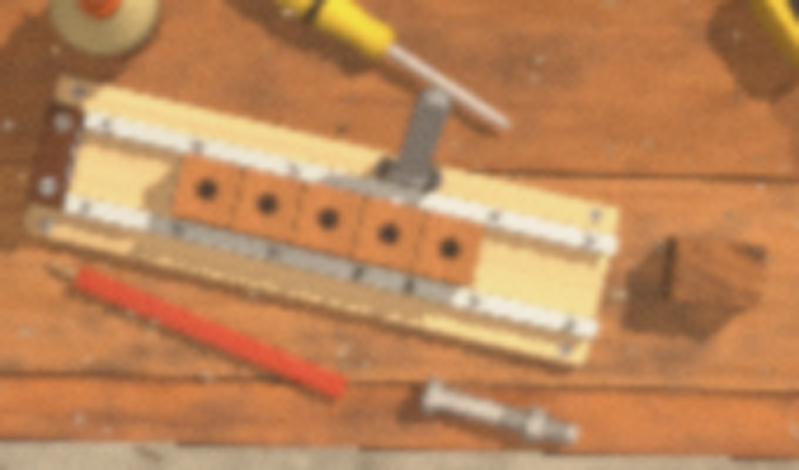

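View pics/c2.png

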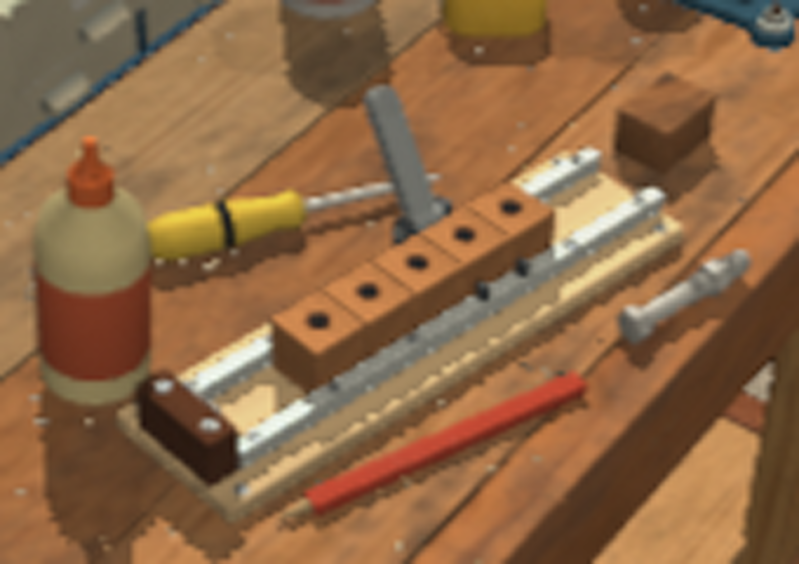

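c1 shows base corners (65,76),(618,207),(580,365), holes from (207,189) to (450,248), and keeper tip near (436,98). c2 shows the same row with the keeper leaning back. Next I fit the jig pose and row position jointly.

```bash
cat > fit.py <<'E'
from h import *
from scipy.optimize import least_squares
T=pickle.load(open('top0.pkl','rb'));S=pickle.load(open('scene0.pkl','rb'))
top=[(46,161,12,65,76),(46,-165,12,618,207),(-46,-165,12,580,365),(29,139.7,42,83,112),(-29,139.7,42,62,212)]
sc=[(-46,161,12,235,520),(-46,-165,12,682,232),(-29,139.7,42,237,437)]
holT=[(207,189),(268,203),(328,218),(389,233),(450,248)]
holS=[(318,320),(368,290),(416,262),(464,234),(511,207)]
def W(p,q):
    c,s=np.cos(p[2]),np.sin(p[2]); return np.array([p[0]+c*q[0]-s*q[1],p[1]+s*q[0]+c*q[1],q[2]])
def res(p):
    r=[]
    for L,s,o,h in((top,T,(235,170),holT),(sc,S,(220,140),holS)):
        pts=list(L)+[(0,122.7-p[3]-34*i,46)+h[i] for i in range(5)]
        for q in pts:
            u=proj(s,W(p,q)); r+=[u[0]-(o[0]+q[3]/4.7),u[1]-(o[1]+q[4]/4.7)]
    return np.array(r)
f=least_squares(res,[440,0,-.2,75],loss='soft_l1')
p=f.x
if __name__=='__main__':
    print(p,np.degrees(p[2]));print(res(p).reshape(-1,2).round(1).tolist())
    for n,q in dict(b5back=(0,122.7-p[3]-136-17,30),b5home=(0,-30.3,30),hinge=(36,-43,32),pad=(-30,-43,37),offcutside=(0,-165,0)).items(): print(n,W(p,q).round(1))
    # keeper angle
    for th in(2,2.1,2.2):
        q=(36-77*np.cos(th),-43,32+77*np.sin(th)); u=proj(T,W(p,q)); v=proj(S,W(p,q)); print(th,W(p,q).round(),(np.array(u)-(235,170))*4.7,(np.array(v)-(220,140))*4.7)
    print([ray(T,235+a/4.7,170+b/4.7,z).round() for a,b,z in((668,240,30),(670,308,30),(765,255,30),(752,312,0),(430,400,9),(345,390,8),(575,435,9))])
E
python3 fit.py
```

```text
[ 4.79348084e+02 -5.16240867e+01 -2.06459208e-01  6.00669827e+01] -11.829241264331971
[[-2.1, -0.5], [-0.2, -0.4], [0.2, -0.2], [-0.4, -1.0], [-1.1, -0.6], [-0.5, 0.1], [-0.6, 0.2], [-0.5, -0.0], [-0.7, -0.2], [-0.8, -0.4], [-0.2, -2.1], [0.9, -1.9], [1.4, -2.1], [1.0, -0.1], [0.9, 0.0], [0.9, -0.2], [0.7, -0.1], [0.4, -0.2]]
b5back [ 460.8 -140.1   30. ]
b5home [473.1 -81.3  30. ]
hinge [ 505.8 -101.1   32. ]
pad [441.2 -87.6  37. ]
offcutside [ 445.5 -213.1    0. ]
2 [ 537. -108.  102.] [429.76097705 104.97543973] [386.1676551   86.82351541]
2.1 [ 544. -109.   98.] [432.04053654  92.89796036] [377.23048748  86.54169308]
2.2 [ 550. -110.   94.] [434.01900003  81.73147967] [368.85926752  87.59785989]
[array([ 471., -248.,   30.]), array([ 433., -249.,   30.]), array([ 464., -301.,   30.]), array([ 432., -302.,    0.]), array([ 378., -120.,    9.]), array([383., -72.,   8.]), array([ 361., -201.,    9.])]
```

```bash
python3 -m handwheel '[{"linear":[2,5,1],"rotation":[0,0,-5],"jaw":0},{"linear":[4,10,1],"rotation":[0,0,-10],"jaw":0},{"linear":[6.5,15,1],"rotation":[0,0,-15],"jaw":0},{"linear":[9,20,1],"rotation":[0,0,-20],"jaw":0},{"linear":[11.5,25,1],"rotation":[0,0,-26],"jaw":0},{"linear":[14,30,0],"rotation":[0,0,-32],"jaw":0},{"linear":[16,34.5,-3],"rotation":[0,0,-38.3],"jaw":0},{"linear":[17.4,38,-6],"rotation":[0,0,-38.3],"jaw":0},{"linear":[17.4,38,-9],"rotation":[0,0,-38.3],"jaw":0},{"linear":[17.4,38,-9],"rotation":[0,0,-38.3],"jaw":0}]'
python3 - <<'E'
from h import *
st=env.sense(); print(st['joints'].round(2),st['eef_pos'],st['ee_rot'],st['width'])
s=eyes.snapshot('wrist'); print(s['T_tool_cam'].round(3))
from fit import W,p
R=Ro.from_quat(np.roll(st['ee_rot'],-1)).as_matrix();print('yaxis',R[:,1])
E
```

```text
time: 1.35
eef_pos: [450.5, -177.8, 146.8]
ee_rot: [-0.001, 0.995, -0.103, -0.003]
force: [-0.7, 0.7, -0.2]
width: 1.8
finger_force: 0.0
[-0.54 -0.02  1.97 -0.    1.2   1.24] [ 450.5322758  -177.81089496  146.84447904] [-0.0012725   0.99472145 -0.1025649  -0.00283748] 1.806390050572601
[[ 0.00000e+00  9.60000e-01  2.80000e-01  7.63970e+01]
 [ 1.00000e+00 -0.00000e+00  1.00000e-03 -3.68000e-01]
 [ 1.00000e-03  2.80000e-01 -9.60000e-01 -1.46256e+02]
 [ 0.00000e+00  0.00000e+00  0.00000e+00  1.00000e+00]]
yaxis [-0.20405423 -0.97895765 -0.00194951]
```

```bash
python3 -m handwheel '[{"linear":[0,0,-5],"rotation":[0,0,0],"jaw":0},{"linear":[0,0,-9],"rotation":[0,0,0],"jaw":0},{"linear":[0,0,-11.2],"rotation":[0,0,0],"jaw":0},{"linear":[0,0,-11.2],"rotation":[0,0,0],"jaw":0},{"linear":[0.12,0.59,-11.2],"rotation":[0,0,0],"jaw":0},{"linear":[0.25,1.17,-11.2],"rotation":[0,0,0],"jaw":0},{"linear":[0.33,1.57,-11.2],"rotation":[0,0,0],"jaw":0},{"linear":[0.41,1.96,-11.2],"rotation":[0,0,0],"jaw":0},{"linear":[0.49,2.35,-11.2],"rotation":[0,0,0],"jaw":0},{"linear":[0.57,2.74,-11.2],"rotation":[0,0,0],"jaw":0}]'
python3 - <<'E'
from h import *
st=env.sense(); print(st['eef_pos'],st['force'])
s=snap('wrist','w1')
E
```

```text
time: 2.65
eef_pos: [458.2, -151.8, 37.5]
ee_rot: [-0.0, 0.995, -0.103, -0.0]
force: [-0.1, 0.4, -0.3]
width: 0.6
finger_force: 0.0
[ 458.16087358 -151.80694632   37.50307487] [-0.07806842  0.35759226 -0.2784219 ]
```

View pics/w1.png

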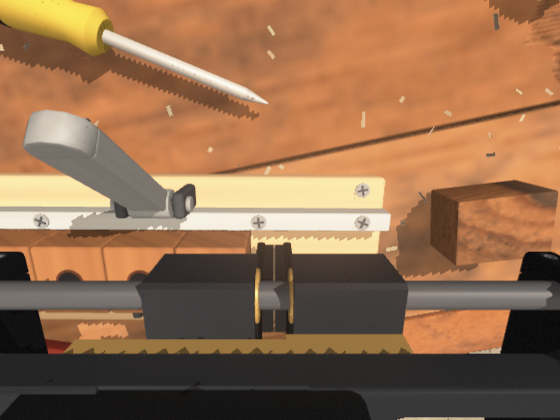

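The wrist view shows the fingertips (u 258–292) centred in the channel with block 5's back face at u≈252, so there's a gap of a few mm. The keeper is leaning back clear. Pushing on slowly.

```bash
python3 -m handwheel '[{"linear":[0.08,0.39,0],"rotation":[0,0,0],"jaw":0},{"linear":[0.16,0.78,0],"rotation":[0,0,0],"jaw":0},{"linear":[0.25,1.17,0],"rotation":[0,0,0],"jaw":0},{"linear":[0.33,1.57,0],"rotation":[0,0,0],"jaw":0},{"linear":[0.41,1.96,0],"rotation":[0,0,0],"jaw":0},{"linear":[0.49,2.35,0],"rotation":[0,0,0],"jaw":0},{"linear":[0.57,2.74,0],"rotation":[0,0,0],"jaw":0},{"linear":[0.66,3.13,0],"rotation":[0,0,0],"jaw":0},{"linear":[0.74,3.52,0],"rotation":[0,0,0],"jaw":0},{"linear":[0.82,3.92,0],"rotation":[0,0,0],"jaw":0}]'
```

```text
time: 3.95
eef_pos: [466.4, -112.7, 37.5]
ee_rot: [0.0, 0.995, -0.103, -0.0]
force: [0.2, -1.7, 0.2]
width: 0.3
finger_force: 0.9
```

```bash
python3 -m handwheel '[{"linear":[0.06,0.29,0],"rotation":[0,0,0],"jaw":0},{"linear":[0.12,0.59,0],"rotation":[0,0,0],"jaw":0},{"linear":[0.18,0.88,0],"rotation":[0,0,0],"jaw":0},{"linear":[0.23,1.08,0],"rotation":[0,0,0],"jaw":0},{"linear":[0.27,1.27,0],"rotation":[0,0,0],"jaw":0},{"linear":[0.31,1.47,0],"rotation":[0,0,0],"jaw":0},{"linear":[0.34,1.62,0],"rotation":[0,0,0],"jaw":0},{"linear":[0.37,1.76,0],"rotation":[0,0,0],"jaw":0},{"linear":[0.4,1.91,0],"rotation":[0,0,0],"jaw":0},{"linear":[0.42,2.0,0],"rotation":[0,0,0],"jaw":0}]'
```

```text
time: 5.2
eef_pos: [470.6, -92.8, 37.5]
ee_rot: [-0.0, 0.995, -0.103, -0.0]
force: [-1.8, -1.7, -0.8]
width: 0.4
finger_force: 0.9
```

```bash
python3 -m handwheel '[{"linear":[0.02,0.1,0],"rotation":[0,0,0],"jaw":0},{"linear":[0.04,0.2,0],"rotation":[0,0,0],"jaw":0},{"linear":[0.06,0.29,0],"rotation":[0,0,0],"jaw":0},{"linear":[0.08,0.39,0],"rotation":[0,0,0],"jaw":0},{"linear":[0.1,0.47,0],"rotation":[0,0,0],"jaw":0},{"linear":[0.1,0.47,0],"rotation":[0,0,0],"jaw":0},{"linear":[0.1,0.47,0],"rotation":[0,0,0],"jaw":0},{"linear":[0.1,0.47,0],"rotation":[0,0,0],"jaw":0},{"linear":[0.1,0.47,0],"rotation":[0,0,0],"jaw":0},{"linear":[0.1,0.47,0],"rotation":[0,0,0],"jaw":0}]'
python3 - <<'E'
from h import *
st=env.sense(); print(st['eef_pos'],st['force'])
for n in('top','scene'):snap(n,n+'1')
a=cv2.imread('pics/top1.png')[170:250,235:375]
b=cv2.imread('pics/scene1.png')[160:250,240:380]
cv2.imwrite('pics/c3.png',np.vstack([cv2.resize(x,None,fx=3.5*1,fy=3.5,interpolation=cv2.INTER_CUBIC) for x in(a,b)]))
E
```

```text
time: 6.45
eef_pos: [471.4, -90.0, 37.7]
ee_rot: [0.002, 0.995, -0.103, -0.0]
force: [-2.7, -10.4, 0.2]
width: 0.4
finger_force: 5.4
[471.35042297 -90.04811334  37.7433529 ] [ -2.71015843 -10.37473934   0.15506535]
```

View pics/c3.png

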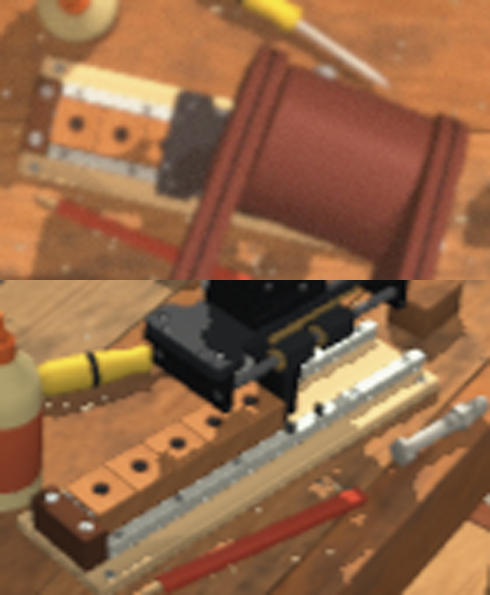

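The force rose to 10 N at the predicted home position, and the picture shows block 1 at the stop with no gaps between blocks. I'll back off, lift and cross over behind the keeper.

```bash
python3 -m handwheel '[{"linear":[-0.1,-0.5,0],"rotation":[0,0,0],"jaw":0},{"linear":[-0.3,-1.5,0],"rotation":[0,0,0],"jaw":0},{"linear":[-0.61,-2.94,0],"rotation":[0,0,0],"jaw":0},{"linear":[-0.61,-2.94,4],"rotation":[0,0,0],"jaw":0},{"linear":[-0.61,-2.94,9],"rotation":[0,0,0],"jaw":0},{"linear":[-0.61,-2.94,12.2],"rotation":[0,0,0],"jaw":0},{"linear":[3,-2.9,12.2],"rotation":[0,0,0],"jaw":0},{"linear":[7,-2.7,12.2],"rotation":[0,0,0],"jaw":0},{"linear":[9.88,-2.64,12.2],"rotation":[0,0,0],"jaw":0},{"linear":[9.88,-2.64,12.2],"rotation":[0,0,0],"jaw":0}]'
python3 - <<'E'
from h import *
st=env.sense(); print(st['eef_pos'],st['force'])
s=snap('scene','s2')
from fit import W,p
for th in(2,2.1,2.2):
    print(th,proj(s,W(p,(36-77*np.cos(th),-43,32+77*np.sin(th)))))
a=cv2.imread('pics/s2.png')[100:250,230:390]
cv2.imwrite('pics/c4.png',cv2.resize(a,None,fx=3.9,fy=3.9,interpolation=cv2.INTER_CUBIC))
E
```

```text
time: 7.8
eef_pos: [571.4, -115.2, 159.3]
ee_rot: [-0.0, 0.995, -0.103, 0.0]
force: [-1.4, 0.4, -0.6]
width: 0.6
finger_force: 0.0
[ 571.41268897 -115.22250757  159.26056071] [-1.36883456  0.44436879 -0.56799167]
2 (np.float64(302.16333087216776), np.float64(158.47308838461328))
2.1 (np.float64(300.26180584643316), np.float64(158.41312618680442))
2.2 (np.float64(298.4806952165645), np.float64(158.63784252977862))
```

View pics/c4.png

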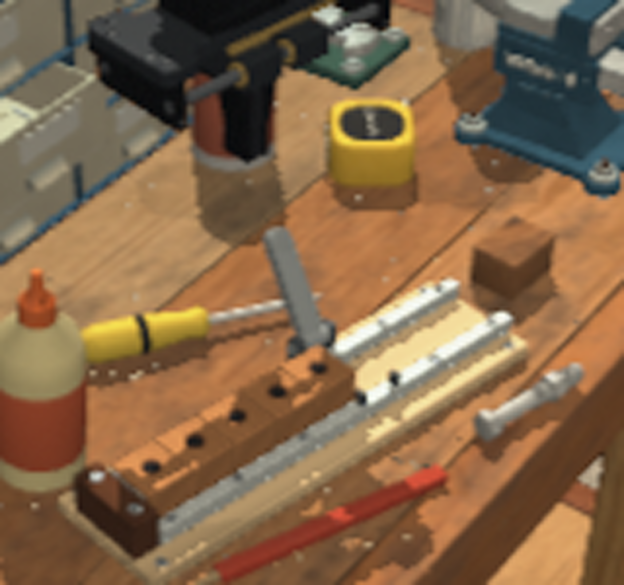

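The row is home against the stop, and the keeper tip at image (300,159) means an angle of about 2.1 rad. I'll compute the finger path.

Run:
```python
from fit import *
c0=np.array([570.4,-114.6,159.5])
L=[('down',102,78),('a',85,78),('a',70,80),('a',58,84),('a',50,88)]
for th,r in((1.4,58),(1.2,60),(1.0,62),(.8,64),(.6,66),(.45,67),(.3,68),(.15,68),(0,68),(-.03,68)):
    L.append((th,36-r*np.cos(th)+5*np.sin(th)+9.5,32+r*np.sin(th)+5*np.cos(th)))
for n,x,z in L: print(n,round(x),round(z),((W(p,(x,-43,z+17))-c0)/10).round(2))
```

```text
down 102 78 [-0.   -0.   -6.45]
a 85 78 [-1.67  0.35 -6.45]
a 70 80 [-3.14  0.65 -6.25]
a 58 84 [-4.31  0.9  -5.85]
a 50 88 [-5.09  1.06 -5.45]
1.4 41 90 [-6.02  1.26 -5.25]
1.2 28 90 [-7.21  1.51 -5.28]
1.0 16 87 [-8.4   1.76 -5.56]
0.8 4 81 [-9.55  2.   -6.11]
0.6 -6 73 [-10.59   2.21  -6.91]
0.45 -13 66 [-11.23   2.35  -7.69]
0.3 -18 57 [-11.75   2.46  -8.56]
0.15 -21 47 [-12.04   2.52  -9.54]
0 -22 37 [-12.19   2.55 -10.55]
-0.03 -23 35 [-12.2    2.55 -10.75]
```

```bash
python3 -m handwheel '[{"linear":[0,0,-3.5],"rotation":[0,0,0],"jaw":0},{"linear":[0,0,-6.45],"rotation":[0,0,0],"jaw":0},{"linear":[0,0,-6.45],"rotation":[0,0,0],"jaw":0},{"linear":[-0.9,0.19,-6.45],"rotation":[0,0,0],"jaw":0},{"linear":[-1.67,0.35,-6.45],"rotation":[0,0,0],"jaw":0},{"linear":[-2.4,0.5,-6.35],"rotation":[0,0,0],"jaw":0},{"linear":[-3.14,0.65,-6.25],"rotation":[0,0,0],"jaw":0},{"linear":[-3.8,0.79,-6.05],"rotation":[0,0,0],"jaw":0},{"linear":[-4.5,0.94,-5.75],"rotation":[0,0,0],"jaw":0},{"linear":[-5.09,1.06,-5.45],"rotation":[0,0,0],"jaw":0}]'
```

```text
time: 9.1
eef_pos: [518.6, -103.8, 104.8]
ee_rot: [-0.0, 0.995, -0.103, -0.0]
force: [1.4, -0.5, -1.1]
width: 0.4
finger_force: 0.6
```

```bash
python3 -m handwheel '[{"linear":[-0.93,0.2,0.2],"rotation":[0,0,0],"jaw":0},{"linear":[-2.12,0.45,0.17],"rotation":[0,0,0],"jaw":0},{"linear":[-3.31,0.7,-0.11],"rotation":[0,0,0],"jaw":0},{"linear":[-4.46,0.94,-0.66],"rotation":[0,0,0],"jaw":0},{"linear":[-5.5,1.15,-1.46],"rotation":[0,0,0],"jaw":0},{"linear":[-6.14,1.29,-2.24],"rotation":[0,0,0],"jaw":0},{"linear":[-6.66,1.4,-3.11],"rotation":[0,0,0],"jaw":0},{"linear":[-6.95,1.46,-3.7],"rotation":[0,0,0],"jaw":0},{"linear":[-7.0,1.47,-4.1],"rotation":[0,0,0],"jaw":0},{"linear":[-7.0,1.47,-4.1],"rotation":[0,0,0],"jaw":0}]'
```

```text
time: 10.35
eef_pos: [449.2, -89.3, 63.6]
ee_rot: [-0.0, 0.995, -0.103, -0.0]
force: [0.1, -0.0, 0.2]
width: 0.4
finger_force: 0.0
```

```bash
python3 -m handwheel '[{"linear":[-0.04,0.01,-0.2],"rotation":[0,0,0],"jaw":0},{"linear":[-0.08,0.01,-0.4],"rotation":[0,0,0],"jaw":0},{"linear":[-0.1,0.02,-0.6],"rotation":[0,0,0],"jaw":0},{"linear":[-0.1,0.02,-0.8],"rotation":[0,0,0],"jaw":0},{"linear":[-0.1,0.02,-0.95],"rotation":[0,0,0],"jaw":0},{"linear":[-0.1,0.02,-1.05],"rotation":[0,0,0],"jaw":0},{"linear":[-0.1,0.02,-1.1],"rotation":[0,0,0],"jaw":0},{"linear":[-0.1,0.02,-1.15],"rotation":[0,0,0],"jaw":0},{"linear":[-0.1,0.02,-1.2],"rotation":[0,0,0],"jaw":0},{"linear":[-0.1,0.02,-1.2],"rotation":[0,0,0],"jaw":0}]'
```

```text
time: 11.6
eef_pos: [448.5, -89.2, 53.9]
ee_rot: [0.0, 0.995, -0.103, -0.001]
force: [-8.7, 2.9, 21.0]
width: 0.2
finger_force: 10.6
```

```bash
python3 -m handwheel '[{"linear":[0,0,0.3],"rotation":[0,0,0],"jaw":0},{"linear":[0,0,1],"rotation":[0,0,0],"jaw":0},{"linear":[0,0,4],"rotation":[0,0,0],"jaw":0},{"linear":[0,0,9],"rotation":[0,0,0],"jaw":0},{"linear":[0,0,14],"rotation":[0,0,0],"jaw":0},{"linear":[0,-4,18],"rotation":[0,0,0],"jaw":0},{"linear":[0,-9,20],"rotation":[0,0,0],"jaw":0},{"linear":[0,-14,20],"rotation":[0,0,0],"jaw":0},{"linear":[0,-19,20],"rotation":[0,0,0],"jaw":0},{"linear":[0,-19,20],"rotation":[0,0,0],"jaw":0}]'
python3 - <<'E'
from h import *
from fit import W,p
s=snap('scene','s3');t=snap('top','t3')
a=cv2.imread('pics/s3.png')[140:260,220:390]; b=cv2.imread('pics/t3.png')[170:260,235:405]
for im,c,o in((a,s,(220,140)),(b,t,(235,170))):
    print([(np.array(proj(c,W(p,q)))-o)*3.3//1 for q in((-41,-43,32),(0,139.7,42))])
cv2.imwrite('pics/c5.png',cv2.resize(np.vstack([a,b]),None,fx=2.8,fy=2.8,interpolation=cv2.INTER_CUBIC))
E
```

```text
time: 12.85
eef_pos: [447.8, -282.0, 251.8]
ee_rot: [0.0, 0.994, -0.105, -0.0]
force: [0.4, 0.6, -0.1]
width: 0.6
finger_force: 0.0
[array([369., 202.]), array([144., 277.])]
[array([262., 214.]), array([ 48., 111.])]
```

View pics/c5.png

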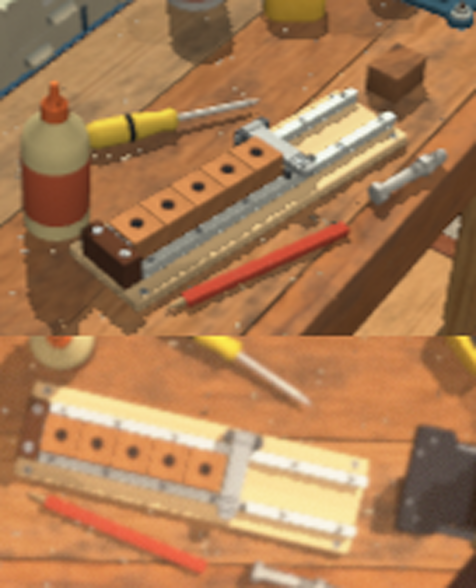

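The picture shows the keeper flat across the channel behind block 5, the row tight against the stop, and nothing else moved. I'm handing it in.

```bash
python3 -c "
from rig import env
print(env.finish_job())"
```

```text
the job is handed in; nothing more can be done
None
```

The row of five blocks was pushed home against the end stop and the keeper bar pressed flat behind the last block, with nothing else disturbed; handed in at about 13 s on the robot's clock.

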